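Put the bone die away and snap the dice case shut

ROBOT

A 6-joint arm with a two-finger parallel gripper is mounted at the origin on the work surface. World frame = base frame: x ahead of the robot, y to its left, z up, the work surface at z = 0. Lengths are in mm, angles in rad, forces in N, time in s.
With the tool pointing down it reaches from about 350 to 775 mm from the base axis. Payload 7.3 kg.
Tool frame: the origin (TCP) lies on the front face of the gripper's body, between the roots of the fingers; the fingertips stand 66 mm ahead of it and the grasp point (between the pads) lies 47 mm ahead of it (bot.tcp_to_grasp is the z of the grasp point in the tool frame, in mm); z points along the fingers, y is the direction in which the jaws open and shut (so a half turn about z gives the same grasp; the last joint's range is limited). The gripper opens to 92 mm and grips with 3 to 60 N. Pads are 19 mm wide; open, the fingers measure 130 mm over their backs; the gripper's body (75 mm by 190 mm) begins 47 mm behind the grasp point.
Start: joints at [1.139, 0.342, 1.524, -0, 1.275, -0.146], TCP at [147.993, 503.723, 292.241] pointing down, gripper open.
Joint ranges: [-2.53, 2.53], [-0.77, 2.02], [0.04, 2.7], [-1, 4.14], [0.28, 2.66], [-3.11, 3.11]. Speed limits (rad/s): [2.57, 2.57, 3.14, 3.14, 3.14, 3.14].

INTERFACE

Orientations are given as [roll, pitch, yaw] about the fixed x, y, z axes, in that order (R = Rz(yaw) Ry(pitch) Rx(roll)).
In Python, from plant import bot gives the robot as it stands.
- The arm moves only by the tool carry_out, never from a script. Its argument "deltas" is a list that holds one entry, the list of rows, each a list of 4 numbers: the shift along the tool's x, y, z in mm, then the turn about the tool's z in units of 5 degrees (1.0 is 5 degrees). A call has 1 to 20 rows; each row is the pose to reach, as a shift and turn from the pose commanded when the call began, along the tool's axes at that moment; what a row does not reach only later rows make up. A row lasts 1/10 s, in which the tool goes at most 50 mm and 8.59 degrees, less where a joint would pass 70% of its speed; a pose out of reach is approached as far as the arm can. A call with a gripper value outside its range is refused whole. "fingers" is the finger opening in mm, from 0 to 91.8, set as the call begins (left out, the last holds). The fingers move at their own pace and stop on an object; the grip force is fixed at half the most. Time passes only in rows, so rows that repeat a pose let the fingers close. It gives the time, the measured TCP pose, the force and the opening at its end, in the units of the state.
- bot.get_obs(): the state, without advancing time (a new reading comes with each control period).
- bot.capture(name): name is "scene" or "top"; returns (picture, depth): 420x560x3 uint8, blue, green, red; 420x560 float32, mm along the optical axis (not along the pixel's ray), 0 where there is no reading.
- bot.camera_model(name): a dict with "K" (3x3 intrinsics, pixels), "distortion" ([k1, k2, p1, p2, k3] as OpenCV has them; the pictures are not rectified), "camera_from_world" (4x4, takes a point from world to camera coordinates). Camera axes: x right, y down, z forward; pixel columns grow to the right and rows downward; lengths in mm; the calibration is good to about 2 mm. A picture is of the moment at which its call begins. camera_model takes no time and is no camera call.
- bot.close_job(): hands the job in, once; it reports no verdict.
The state is a dict: "time": time; "joint_positions": joint angles; "dq": joint speeds; "tau": joint torques, N m; "tool_pos": TCP position; "tcp_rot": TCP orientation; "contact_force": force on the tool from outside, world axes, zero at the start; "moment": the same for the moment, N m; "grip_width": finger opening in mm.
Only numpy, scipy, OpenCV 4.12 (cv2) and the standard library are available. Lean on these libraries where they do the work, as an engineer would, in place of code of your own. Each camera call takes 0.05 s, during which the arm holds its last target. There are 200 camera calls.

TASK

Put the big bone-white die away in the empty square nest of the open dice case, feeling lightly for the nest because the foam insert lies loose lengthwise in the case, until the die sits fully down. Then tip the open lid over from behind, just past its snap point, and let its spring shut it by itself instead of pressing it down. Use a light hand on the case throughout (never more than 15 N), and leave the other things on the shelf where they are.

Things in the scene. Friction and masses are not known exactly. Their poses are not given: they have to be found in the camera images.
- die_center (a point): Centre of the loose die: a bone-white resin cube with dark pips, 24 mm on each side (centre 12 mm above what it stands on), about 18 g. Axes along its edges.
- case: Gunmetal steel dice case, fixed on the shelf (heavy, does not shift). Origin: centre of its underside; x from its front (cam lock) to its hinge, y along its length, z up. Base 112 (x) by 196 (y) mm, rim 34 mm above the shelf. Lid: see joint lid. The keyed cam lock on the front is unlocked and stays so.
- insert_mid (a point): Centre of the case at the height of the insert's top, fixed to the case. Inside the case lies a dark foam insert, its flat top 32 mm above the shelf (2 mm under the rim), with one empty square nest. Six small metal dice fixed in the insert stand up to 12 mm above it, all more than 42 mm along y from the empty nest's centre. It takes about 9 N sideways to shift the insert; pressed down it gives 1 mm per 4 N.
- nest_mid (a point): Nominal centre of the empty nest's mouth, 32 mm above the shelf, fixed to the case, axes as the case. The nest is square to the case, 27 by 27 mm, 12 mm deep, 1.5 mm chamfer. In x it is exact; along y the insert has play: the true nest lies up to 9 mm either way (not reported). A seated die has its centre at this height, its upper 12 mm above the insert; a die on top of the insert is 12 mm higher.
- lid (a joint): Lid angle (rad): 0 shut, 1.83 open at its stop (standing behind the case, leaning back). Over-centre spring: above the snap point (about 0.85 to 0.9, as the lid's weight varies) it drives the lid back open, below it shut. Resistance about 0.5 N m from the open stop to near 1.3, then falling to nil at the snap point. Damped: past it the lid shuts by itself in about 0.6 s.
- lid_hinge (a point): Middle of the hinge axis, at the rear rim of the case: 58 mm behind the case's centre (its +x), 34 mm above the shelf. Axes as the case; the hinge runs along y.
- lid_edge (a point): Middle of the lid's front outer edge, 115 mm along the lid from the hinge and 18 mm to its outside: with the lid open, its upper rear edge, about 140 mm above the shelf and 47 mm behind the hinge; as the lid tips through upright its top rises to 149 mm. The lid is a shell 114 by 198 by 18 mm; its flat outer face looks to the rear when open.
- ring: Tarnished silver ring token, 30 mm across, 8 mm high; bystander. Origin at its underside.
- stopper: Cobalt glass vial stopper, 32 mm across, 45 mm high; bystander. Origin at its underside.
- meeple: Carved maple meeple, 34 mm wide, 12 mm thick, 37 mm high; bystander. Origin at its underside.
- pawn: Brass pawn, 26 mm across, 44 mm high; bystander. Origin at its underside.
- deck_box: Leather deck box lying flat, 67 by 92 by 28 mm; bystander. Origin at its underside.
- dice_cup: Leather dice cup, 80 mm across, 95 mm high; bystander. Origin at its underside.
- timer: Sand timer in a teak frame, 48 mm across, 88 mm high; bystander. Origin at its underside.
Mind the look-alikes: they are no part of the job. There is more than one size of the case; the job needs the smallest.

How it is judged:
By the outcome, as a careful person would: the job done as asked, in the order asked, and still so for the second after the job is handed in, with the robot touching nothing.
It also fails if it takes over 64 s, if anything falls off the work surface, if the arm or the gripper's body presses on something with over 40 N, if the wrist force passes 120 N, or if a joint passes its speed limit or range.

## Working session

There is one attempt and no reset: what is moved stays moved. The work goes in short steps, Python scripts to look and compute and a tool call to move; the robot and the scene stay as the last step left them, time stands still between calls to the robot, and variables do not carry over. Pictures are saved under pics/ and viewed, about 8 in all and at most 12, crops included, and the job is handed in when it is done.

Besides the shell and the picture viewer there is one more tool, called after "Request:" by a JSON object that holds its "method" and its "body". carry_out: Moves the arm, as the interface text tells. Its arguments: {"type":"object","properties":{"deltas":{"type":"array","items":{"type":"array","items":{"type":"array","items":{"type":"number"}}}},"fingers":{"type":"number"}},"required":["deltas"]}

```bash
mkdir -p pics; ls; cat > h.py <<'E'
import numpy as np, cv2
from plant import bot
def cap(n,name):
    im,d=bot.capture(n); cv2.imwrite(f'pics/{name}.png',im); np.save(f'pics/{name}.npy',d); return im,d
def pts(n,uv,z=None,d=None):
    """pixels -> world, on plane z or by depth"""
    m=bot.camera_model(n); T=np.linalg.inv(m['camera_from_world'])
    r=cv2.undistortPoints(np.float64(uv).reshape(-1,1,2),m['K'],np.float64(m['distortion'])).reshape(-1,2)
    r=np.c_[r,np.ones(len(r))]
    if d is not None: s=np.array([d[int(v),int(u)] for u,v in uv])
    else: s=(z-T[2,3])/(r@T[2,:3])
    return (r*s[:,None])@T[:3,:3].T+T[:3,3]
def proj(n,P):
    m=bot.camera_model(n); T=np.array(m['camera_from_world'])
    return cv2.projectPoints(np.float64(P).reshape(-1,1,3),cv2.Rodrigues(T[:3,:3])[0],T[:3,3],m['K'],np.float64(m['distortion']))[0].reshape(-1,2)
E
python3 - <<'E'
from h import *
print(bot.get_obs())
for n in('scene','top'):
    cap(n,n+'0'); print(np.linalg.inv(bot.camera_model(n)['camera_from_world']).round(2))
E
```

```text
pics
{'time': 0.0, 'joint_positions': array([ 1.13897772e+00,  3.42704309e-01,  1.52500877e+00,  1.34813431e-06,
        1.27539923e+00, -1.45996102e-01]), 'dq': array([-2.85705639e-05,  8.13946081e-04, -6.90994374e-04, -8.29579177e-04,
        1.69237784e-03,  1.29163467e-05]), 'tau': array([-1.28937638e-03, -4.31252611e+01, -2.44217134e+01,  7.16993446e-02,
        5.59837196e-02, -9.65028471e-05]), 'tool_pos': array([147.86917645, 503.42736959, 291.5573246 ]), 'tcp_rot': array([-3.14008935e+00, -2.22352033e-04,  2.85576959e+00]), 'contact_force': array([ 0.13913497, -0.84216314,  0.55960126]), 'moment': array([ 0.03446091, -0.01569769,  0.0114565 ]), 'grip_width': 91.82689475048093}
[[ 7.8000e-01  4.3000e-01 -4.6000e-01  9.5789e+02]
 [ 6.3000e-01 -5.6000e-01  5.4000e-01 -5.2840e+02]
 [-2.0000e-02 -7.1000e-01 -7.0000e-01  8.3744e+02]
 [ 0.0000e+00  0.0000e+00  0.0000e+00  1.0000e+00]]
[[-3.00000e-02 -1.00000e+00  5.00000e-02  4.32200e+02]
 [-1.00000e+00  3.00000e-02 -2.00000e-02  5.92600e+01]
 [ 2.00000e-02 -5.00000e-02 -1.00000e+00  1.09165e+03]
 [ 0.00000e+00  0.00000e+00  0.00000e+00  1.00000e+00]]
```

View pics/top0.png

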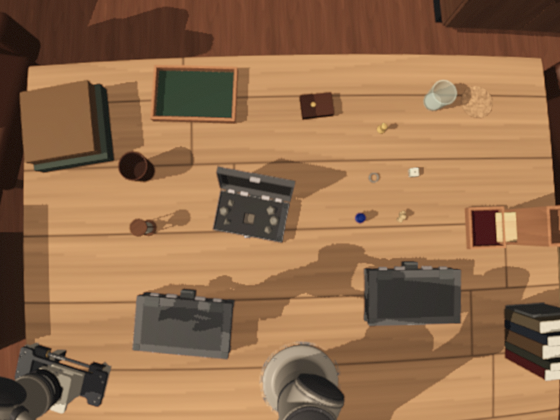

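View pics/scene0.png

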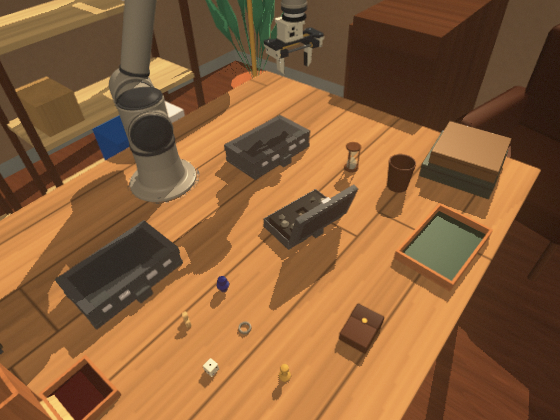

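The top picture shows the small open case around (252,205) with its empty nest at about (250,217), and the die at (414,172). The ring is at (375,177), the stopper at (360,217), the meeple at (403,215) and the pawn at (383,128). Both larger cases are decoys. Next I'll measure and view an enlarged crop.

```bash
python3 - <<'E'
from h import *
im=cv2.imread('pics/top0.png'); d=np.load('pics/top0.npy')
a=cv2.resize(im[160:250,205:305],None,fx=6,fy=6,interpolation=cv2.INTER_CUBIC)
b=cv2.resize(im[160:190,395:430],None,fx=6,fy=6,interpolation=cv2.INTER_CUBIC)
a[:b.shape[0],-b.shape[1]:]=b
cv2.imwrite('pics/crop1.png',a)
hsv=cv2.cvtColor(im,cv2.COLOR_BGR2HSV)
m=((hsv[...,1]<70)&(hsv[...,2]>120)).astype(np.uint8); w=np.zeros_like(m); w[160:186,400:430]=m[160:186,400:430]
c=max(cv2.findContours(w,0,2)[0],key=cv2.contourArea); r=cv2.minAreaRect(c); print('die',r, pts('top',[r[0]],z=24)); bx=cv2.boxPoints(r); print(pts('top',bx,z=24).round(1))
# scene die
i2=cv2.imread('pics/scene0.png');h2=cv2.cvtColor(i2,cv2.COLOR_BGR2HSV)
m=((h2[...,1]<80)&(h2[...,2]>120)).astype(np.uint8); w=np.zeros_like(m); w[352:382,195:225]=m[352:382,195:225]
c=max(cv2.findContours(w,0,2)[0],key=cv2.contourArea); M=cv2.moments(c); print('scene die',cv2.boundingRect(c),pts('scene',[(M['m10']/M['m00'],M['m01']/M['m00'])],z=14))
# bystanders / heights map around case
g=np.array([(u,v) for v in range(160,250) for u in range(205,305)]); P=pts('top',g,d=d); H=P[:,2].reshape(90,100)
print(H[::6,::5].round(0).astype(int))
E
```

```text
die ((413.5, 172.0), (8.0, 9.0), 90.0) [[ 583.3570422 -341.7529892   24.       ]]
[[ 595.1 -329.1   24. ]
 [ 594.6 -355.7   24. ]
 [ 571.6 -354.4   24. ]
 [ 572.1 -327.9   24. ]]
scene die (204, 359, 13, 13) [[ 581.84139841 -342.5120787    14.        ]]
[[ -2   0   2   0   0   1   0   3   3   1  -1  -2   2   1   0   0   0   1
    4  -1]
 [ -4   0  -1  -3   1   1   2   0  -1   2   0   4   1   2  -1   1  -3   1
    2   4]
 [  0  -1   4 145 143 146 143 144 144 141   2   0   0  -3   0   1   0  -1
    1   0]
 [  2   2  -1  69  74  81  89  95 102 148 146 146 145 144 141 140  -2   5
    2   3]
 [  2   2   2  49  33  38  40  55  62  66  72  80  83  98 101 147 146 144
    4   0]
 [  5   0   1  34  35  43  34  38  36  37  34  38  44  48  59  64  71  78
    3   1]
 [ -1   2  -3  21  33  30  31  35  33  21  31  22  38  40  38  35  34  35
    3  -3]
 [  3   0   0  -1  33  40  32  32  32  34  33  31  33  28  30  30  38   2
   -3   4]
 [  0  -1   1  32  43  30  33  31  32  35  32  32  34  46  35  34   5  -2
    3   0]
 [ -1   4  32  35  38  32  37  35  21  24  25  32  32  33  37  34   4   2
   -1   1]
 [  0   0  22  34  37  34  34  34  22  21  35  33  33  34  43   3  37   3
   -4   2]
 [  1  -1  13  31  33  34  30  30  33  30  34  34  33  30  35   4   4  -5
    1  -1]
 [  0   0  -3   2   1  33  29  32  32  34  31  33  34  34  38   4   0   4
   -1  -1]
 [  2   1   0   0   1   2   1   0   5   1   4  28  35  32  29  17   1   3
   -3   2]
 [ -2  -3   1  -1   1  -2   2   3   1  -1   0   0   2   0   2   1  -2   0
    1   0]]
```

View pics/crop1.png

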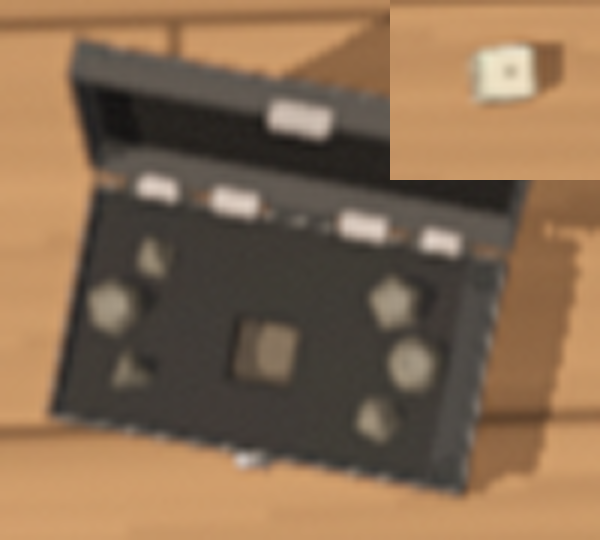

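The crop shows the case rim corners at roughly front-left (213.7,228.7), front-right (282.5,242), rear-right (289,203.7) and rear-left (221,191). The nest is at about (249,218), and the die is nearly aligned with the image axes.

```bash
cat >> h.py <<'E'
def tomove(goal,yaw):
    """world TCP goal + yaw -> tool-frame shift and 5deg units from current pose"""
    from scipy.spatial.transform import Rotation as R
    o=bot.get_obs(); Rt=R.from_euler('xyz',o['tcp_rot']).as_matrix()
    dy=(yaw-o['tcp_rot'][2]+np.pi)%(2*np.pi)-np.pi
    return (Rt.T@(np.float64(goal)-o['tool_pos'])).round(1), round(-np.degrees(dy)/5,2)
E
python3 - <<'E'
from h import *
im=cv2.imread('pics/top0.png'); d=np.load('pics/top0.npy')
o=np.array([205,160])-.5+.5/6
cr=lambda l:(np.float64(l)+.0)/6+o
rim=pts('top',cr([(52,412),(465,492),(507,262),(97,185)]),z=34)
print('rim FL FR RR RL',rim.round(1).tolist())
f=rim[1]-rim[0]; print('len',np.linalg.norm(f), np.linalg.norm(rim[3]-rim[0]),np.linalg.norm(rim[2]-rim[1]))
ey=rim[0]-rim[1]+rim[3]-rim[2]; yaw=np.arctan2(-ey[0],ey[1]); c=rim.mean(0)
print('yaw',yaw,'c',c)
# nest: mouth region via depth below 27 inside
g=np.array([(u,v) for v in range(205,235) for u in range(235,265)])
P=pts('top',g,d=d); sel=(P[:,2]<27)
C,S=np.cos(yaw),np.sin(yaw); Q=(P-c); X=C*Q[:,0]+S*Q[:,1]; Y=-S*Q[:,0]+C*Q[:,1]
s=sel&(abs(X)<40); print('low',s.sum(),X[s].min(),X[s].max(),Y[s].min(),Y[s].max(),np.median(P[s,2]))
n=pts('top',cr([(237,318),(298,322),(292,383),(232,378)]),z=32)-c
print('nest mouth by eye',np.c_[C*n[:,0]+S*n[:,1],-S*n[:,0]+C*n[:,1]].round(1))
# lid top edge by height
g=np.array([(u,v) for v in range(160,215) for u in range(205,305)]); P=pts('top',g,d=d); s=P[:,2]>135;Q=P[s]-c
X=C*Q[:,0]+S*Q[:,1]; Y=-S*Q[:,0]+C*Q[:,1]; print('lid top',X.min(),X.max(),Y.min(),Y.max(),np.polyfit(Y,X,1))
for a,b in((300,0),(220,0)):print(tomove((480,60,a),yaw+np.pi))
print(tomove((583,-342,200),np.pi))
E
```

```text
rim FL FR RR RL [[440.3, 227.8, 34.0], [398.2, 39.6, 34.0], [503.2, 17.1, 34.0], [544.1, 204.9, 34.0]]
len 192.80563365725303 106.31639801255248 107.36896579667061
yaw -0.21740180047345656 c [471.42614145 122.33598316  34.        ]
low 98 -20.478329180732466 24.137057793387353 -8.657700185812125 20.783508102013332 20.69970850327627
nest mouth by eye [[  5.1  21.3]
 [  8.6  -6.6]
 [-19.5  -9.2]
 [-22.4  18.3]]
lid top -24.69547630473553 105.82626678430164 -97.43675724203443 100.55212556409484 [ 0.09478523 91.14736934]
(array([-443.7, -331.9,   -8. ]), np.float64(-0.78))
(array([-443.7, -331.8,   72. ]), np.float64(-0.78))
(array([-655.8, -688.4,   92.4]), np.float64(-3.27))
```

The front-edge length, the nest depth and the die's position in the two views agree well enough to set out. I'll go above the die first, and centre it by squeezing along x before gripping.

Request:
{"method": "carry_out", "body": {"deltas": [[[-222,-166,0,2],[-444,-332,0,5],[-444,-332,0,5],[-444,-332,0,5],[-444,-332,0,5],[-444,-332,0,5],[-444,-332,0,7],[-444,-332,0,8],[-444,-332,0,9],[-444,-332,0,10],[-444,-332,0,12],[-656,-688,60,14.1],[-656,-688,92,14.1],[-656,-688,92,14.1],[-656,-688,92,14.1],[-656,-688,92,14.1],[-656,-688,92,14.1],[-656,-688,92,14.1],[-656,-688,92,14.1],[-656,-688,92,14.1]]], "fingers": 50}}

```text
time: 2.1
tool_pos: [583.0, -344.8, 198.1]
tcp_rot: [-3.14, -0.001, 1.623]
contact_force: [-0.1, 0.1, -0.8]
grip_width: 50.2
```

```bash
python3 - <<'E'
from h import *
o=bot.get_obs(); print(o['tool_pos'],o['tcp_rot'],o['contact_force'],o['joint_positions'])
print(tomove((583,-342,81),1.62))
E
```

```text
[ 582.96890787 -344.78770421  198.07909208] [-3.14005164e+00 -6.28983707e-04  1.62298082e+00] [-0.14059948  0.13353023 -0.82804512] [-6.46947641e-01  6.99352999e-01  1.18009200e+00 -5.35342866e-04
  1.26373197e+00 -6.98970405e-01]
(array([  2.7,   0.4, 117.1]), np.float64(0.03))
```

Request:
{"method": "carry_out", "body": {"deltas": [[[2.7,0,40,0],[2.7,0,80,0],[2.7,0,105,0],[2.7,0,117,0],[2.7,0,117,0],[2.7,0,117,0]]]}}

```text
time: 2.7
tool_pos: [583.9, -338.9, 84.4]
tcp_rot: [3.14, 0.001, 1.625]
contact_force: [-0.6, -0.4, -0.1]
grip_width: 50.2
```

Request:
{"method": "carry_out", "body": {"deltas": [[[0,0,0,0],[0,0,0,0],[0,0,0,0],[0,0,0,0],[0,0,0,0],[0,0,0,0],[0,0,0,0]]], "fingers": 18}}

```text
time: 3.4
tool_pos: [583.5, -338.7, 83.9]
tcp_rot: [3.141, 0.001, 1.625]
contact_force: [-1.0, 0.3, 5.7]
grip_width: 23.2
```

Request:
{"method": "carry_out", "body": {"deltas": [[[0,0,0,0],[0,0,0,0],[0,0,0,0],[0,0,0,-1.5],[0,0,0,-3],[0,0,0,-4.5],[0,0,0,-6],[0,0,0,-7.5],[0,0,0,-9],[0,0,0,-10.5],[0,0,0,-12],[0,0,0,-13.5],[0,0,0,-15],[0,0,0,-16.5],[0,0,0,-18],[0,0,0,-18],[0,0,0,-18]]], "fingers": 50}}

```text
time: 5.1
tool_pos: [583.2, -338.5, 82.9]
tcp_rot: [3.141, -0.0, -3.091]
contact_force: [-0.1, -0.2, -0.6]
grip_width: 49.9
```

```bash
python3 - <<'E'
from h import *
i,_=cap('scene','s1'); 
j,_=cap('top','t1')
a=cv2.resize(i[310:410,150:270],None,fx=4,fy=4); b=cv2.resize(j[130:220,350:460],None,fx=3,fy=3)
b=cv2.copyMakeBorder(b,0,400-b.shape[0],0,0,0); cv2.imwrite('pics/c2.png',np.hstack([a[:400],b]))
o=bot.get_obs();print(o['tool_pos'],o['tcp_rot'],o['grip_width'],o['contact_force'])
E
```

```text
[ 583.24610714 -338.560002     83.050555  ] [ 3.14136073e+00 -7.04888753e-05 -3.08965012e+00] 49.68172800003296 [ 0.20831896 -0.20365326 -0.41013014]
```

View pics/c2.png

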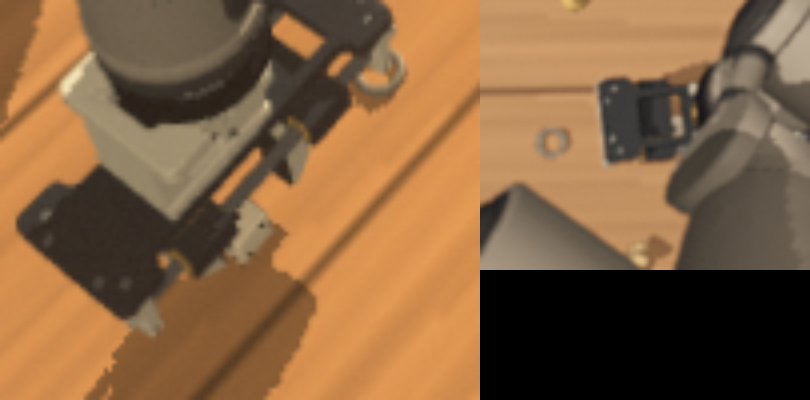

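The crop shows the die standing between the open fingers (around (265,235) in the crop), and the ring is untouched. I'll lower 2 mm, grip and lift.

Request:
{"method": "carry_out", "body": {"deltas": [[[0,0,2.5,0],[0,0,2.5,0],[0,0,2.5,0],[0,0,2.5,0]]]}}

```text
time: 5.6
tool_pos: [583.3, -338.6, 80.7]
tcp_rot: [3.142, 0.0, -3.087]
contact_force: [0.1, -0.4, 0.2]
grip_width: 50.2
```

Request:
{"method": "carry_out", "body": {"deltas": [[[0,0,0,0],[0,0,0,0],[0,0,0,0],[0,0,0,0],[0,0,0,0],[0,0,0,0],[0,0,0,0],[0,0,0,0]]], "fingers": 18}}

```text
time: 6.4
tool_pos: [583.3, -338.6, 80.7]
tcp_rot: [-3.142, 0.0, -3.087]
contact_force: [0.5, -0.8, -0.4]
grip_width: 23.7
```

Request:
{"method": "carry_out", "body": {"deltas": [[[0,0,-10,0],[0,0,-40,0],[0,0,-80,0],[0,0,-120,0],[0,0,-150,0],[0,0,-150,0],[0,0,-150,0]]]}}

```text
time: 7.1
tool_pos: [583.3, -338.6, 231.8]
tcp_rot: [-3.141, 0.001, -3.087]
contact_force: [1.0, 0.0, -0.5]
grip_width: 23.5
```

```bash
python3 - <<'E'
from h import *
o=bot.get_obs();print(o['tool_pos'],o['tcp_rot'],o['grip_width'],o['contact_force'])
yaw=-.217;C,S=np.cos(yaw),np.sin(yaw)
c=np.array([472.5,122]); n=c+np.array([C*-7-S*6,S*-7+C*6]); print('nest',n)
print(tomove((*n,180),yaw+np.pi))
E
```

```text
[ 583.30108797 -338.59390593  231.78238246] [-3.14062750e+00  1.34510970e-03 -3.08702865e+00] 23.49349136824845 [ 0.97132184  0.02895845 -0.51523782]
nest [466.9559715  129.36639315]
(array([ 90.7, 473.7,  51.2]), np.float64(3.11))
```

Request:
{"method": "carry_out", "body": {"deltas": [[[23,118,0,1],[45,237,0,2],[91,474,0,3.1],[91,474,0,3.1],[91,474,20,3.1],[91,474,51,3.1],[91,474,51,3.1],[91,474,51,3.1],[91,474,51,3.1],[91,474,51,3.1],[91,474,51,3.1],[91,474,51,3.1],[91,474,51,3.1],[91,474,51,3.1],[91,474,51,3.1]]]}}

```text
time: 8.6
tool_pos: [466.9, 128.7, 179.7]
tcp_rot: [3.142, 0.0, 2.924]
contact_force: [0.6, -0.2, 0.6]
grip_width: 23.7
```

```bash
python3 - <<'E'
from h import *
i,_=cap('scene','s2')
o=bot.get_obs();print(o['tool_pos'],o['tcp_rot'],o['grip_width'],o['contact_force'])
p=o['tool_pos']; print('expected die px',proj('scene',[p-[0,0,69]]),'nest px',proj('scene',[[467,129.4,32]]))
cv2.imwrite('pics/c3.png',cv2.resize(i[130:260,230:380],None,fx=5,fy=4.6))
i0=cv2.imread('pics/scene0.png');cv2.imwrite('pics/c4.png',cv2.resize(i0[170:260,250:370],None,fx=6.5,fy=6.5,interpolation=cv2.INTER_CUBIC))
E
```

```text
[466.86333014 128.85472277 179.77765102] [3.14147891e+00 1.48435684e-04 2.92392251e+00] 23.15420506757008 [ 0.58623108 -0.1641577   0.88472973]
expected die px [[301.93445742 191.1564238 ]] nest px [[301.83453328 211.89439379]]
```

View pics/c4.png

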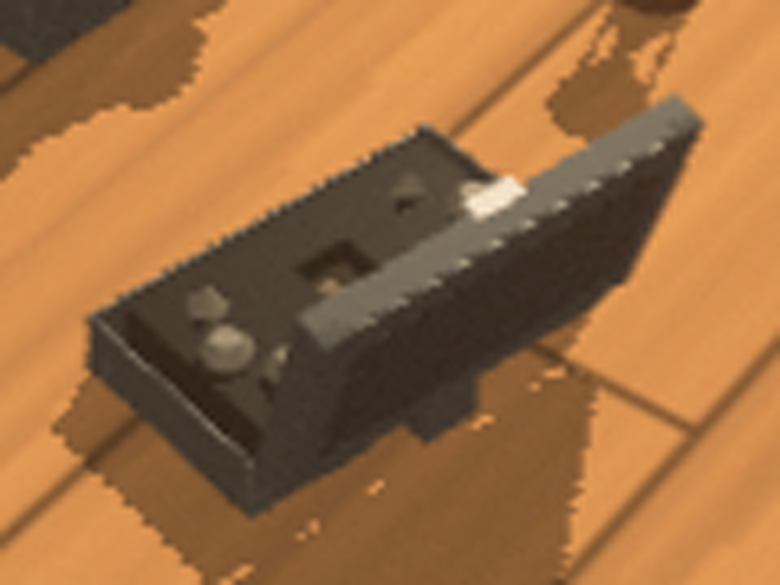

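The scene crop shows the nest's far corners at about (295,268), (342,240) and (378,265), and the front rim corners at (92,318) and (425,127). I'll cross-check the nest and front edge from this second view.

```bash
python3 - <<'E'
from h import *
q=lambda l:np.float64(l)/6.5+np.array([250,170])-.42
r=pts('scene',q([(92,318),(425,127),(250,462)]),z=34); print(r.round(1).tolist(), np.linalg.norm(r[0]-r[1]))
e=r[1]-r[0]; yaw=np.arctan2(-e[0],e[1]); print('yaw',yaw)
n=pts('scene',q([(295,268),(342,240),(378,265)]),z=32); print('nest R-F, L-F, L-rear',n.round(1).tolist(), 'mid diag',(n[0]+n[2])/2, np.linalg.norm(n[0]-n[1]),np.linalg.norm(n[1]-n[2]))
for Y in(-.217,yaw):
  ex=np.array([np.cos(Y),np.sin(Y),0]); ey=np.array([-np.sin(Y),np.cos(Y),0]); c=(r[0]+r[1])/2+56*ex
  print('case c',c,'nest in case',((n[0]+n[2])/2-c)@ex,((n[0]+n[2])/2-c)@ey)
m=cv2.imread('pics/top0.png')
E
```

```text
[[400.2, 41.8, 34.0], [440.3, 229.5, 34.0], [505.1, 19.1, 34.0]] 191.97920478293372
yaw -0.21081074779626935
nest R-F, L-F, L-rear [[448.9, 120.9, 32.0], [454.4, 147.7, 32.0], [476.5, 144.7, 32.0]] mid diag [462.67989429 132.8087348   32.        ] 27.277153058148308 22.24023232827192
case c [474.92854201 123.55947743  34.        ] nest in case -13.952763246829957 6.395195904495795
case c [475.00211701 123.89817582  34.        ] nest in case -13.913987365065475 6.134834123767607
```

```bash
python3 - <<'E'
from h import *
print(tomove((465.4,130.4,115),np.pi-.215))
E
```

```text
(array([ 1.8,  1.2, 64.8]), np.float64(-0.03))
```

Request:
{"method": "carry_out", "body": {"deltas": [[[1.8,1.2,25,0],[1.8,1.2,48,0],[1.8,1.2,58,0],[1.8,1.2,62,0],[1.8,1.2,64.8,0],[1.8,1.2,64.8,0],[1.8,1.2,64.8,0],[1.8,1.2,64.8,0]]]}}

```text
time: 9.45
tool_pos: [465.4, 131.3, 115.5]
tcp_rot: [3.141, 0.001, 2.926]
contact_force: [-0.8, -0.2, -0.4]
grip_width: 23.6
```

Request:
{"method": "carry_out", "body": {"deltas": [[[0,0,1,0],[0,0,1.5,0],[0,0,2,0],[0,0,2.5,0],[0,0,3,0],[0,0,3.5,0],[0,0,3.5,0],[0,0,3.5,0]]]}}

```text
time: 10.25
tool_pos: [465.1, 131.3, 111.4]
tcp_rot: [3.142, -0.0, 2.926]
contact_force: [-0.8, -1.1, 0.4]
grip_width: 23.7
```

Request:
{"method": "carry_out", "body": {"deltas": [[[0,0,0.4,0],[0,0,0.8,0],[0,0,1.2,0],[0,0,1.5,0],[0,0,1.5,0],[0,0,1.5,0]]]}}

```text
time: 10.85
tool_pos: [465.1, 131.3, 109.9]
tcp_rot: [3.142, 0.0, 2.926]
contact_force: [0.7, -0.6, -0.3]
grip_width: 23.4
```

Request:
{"method": "carry_out", "body": {"deltas": [[[0,0,0.5,0],[0,0,1,0],[0,0,1.5,0],[0,0,2,0],[0,0,2,0],[0,0,2,0]]]}}

```text
time: 11.45
tool_pos: [465.1, 131.3, 107.9]
tcp_rot: [3.142, -0.0, 2.926]
contact_force: [0.3, -0.1, -0.4]
grip_width: 23.6
```

It's 4.8 mm below the insert's top with no force, so the die is in the nest. I'll continue gently.

Request:
{"method": "carry_out", "body": {"deltas": [[[0,0,0.7,0],[0,0,1.4,0],[0,0,2.1,0],[0,0,2.8,0],[0,0,3.5,0],[0,0,4.2,0],[0,0,4.7,0],[0,0,4.7,0],[0,0,4.7,0]]]}}

```text
time: 12.35
tool_pos: [465.1, 131.3, 103.2]
tcp_rot: [3.142, -0.0, 2.926]
contact_force: [0.1, 0.0, -0.2]
grip_width: 23.8
```

Request:
{"method": "carry_out", "body": {"deltas": [[[0,0,0.5,0],[0,0,1,0],[0,0,1.5,0],[0,0,2,0],[0,0,2.3,0],[0,0,2.3,0],[0,0,2.3,0]]]}}

```text
time: 13.05
tool_pos: [465.1, 131.3, 100.9]
tcp_rot: [3.142, 0.0, 2.926]
contact_force: [-0.1, -0.1, -0.4]
grip_width: 23.7
```

Request:
{"method": "carry_out", "body": {"deltas": [[[0,0,0.3,0],[0,0,0.6,0],[0,0,0.8,0],[0,0,0.8,0],[0,0,0.8,0]]]}}

```text
time: 13.55
tool_pos: [465.1, 131.3, 100.2]
tcp_rot: [3.141, 0.0, 2.926]
contact_force: [-0.9, -0.4, 1.7]
grip_width: 23.3
```

Request:
{"method": "carry_out", "body": {"deltas": [[[0,0,0,0],[0,0,0,0],[0,0,0,0],[0,0,0,0],[0,0,-3,0],[0,0,-8,0],[0,0,-18,0],[0,0,-40,0],[0,0,-80,0],[0,0,-120,0],[0,0,-120,0],[0,0,-120,0]]], "fingers": 31}}

```text
time: 14.75
tool_pos: [465.3, 131.3, 221.4]
tcp_rot: [3.141, 0.003, 2.926]
contact_force: [0.4, 0.4, -0.9]
grip_width: 31.0
```

```bash
python3 - <<'E'
from h import *
i,d=cap('scene','s3')
u,v=proj('scene',[[465.1,131.3,44]])[0].astype(int); print(u,v)
w=[(a,b) for a in range(u-4,u+5) for b in range(v-4,v+5)]; P=pts('scene',w,d=d); print(np.percentile(P[:,2],[10,50,75,90]))
cv2.imwrite('pics/c5.png',cv2.resize(i[140:260,250:370],None,fx=5,fy=5,interpolation=cv2.INTER_CUBIC))
yaw=-.215;ex=np.array([np.cos(yaw),np.sin(yaw)]);ey=np.array([-ex[1],ex[0]])
c=np.array([465.1,131.3])+11*ex-6.3*ey; print('c',c)
# behind lid: edge 105 behind centre, finger centre 30 mm further
for X,z in((-11,224),(150,224),(150,191)): print(X,tomove((*(c+X*ex),z),np.pi+yaw))
E
```

```text
301 208
[33.19161569 43.65549473 45.49535485 46.25813601]
c [474.50265154 122.79822701]
-11 (array([-0.4, -6.2, -3.8]), np.float64(-0.01))
150 (array([-161.4,   -6. ,   -3.7]), np.float64(-0.01))
150 (array([-161.4,   -6. ,   29.3]), np.float64(-0.01))
```

View pics/c5.png

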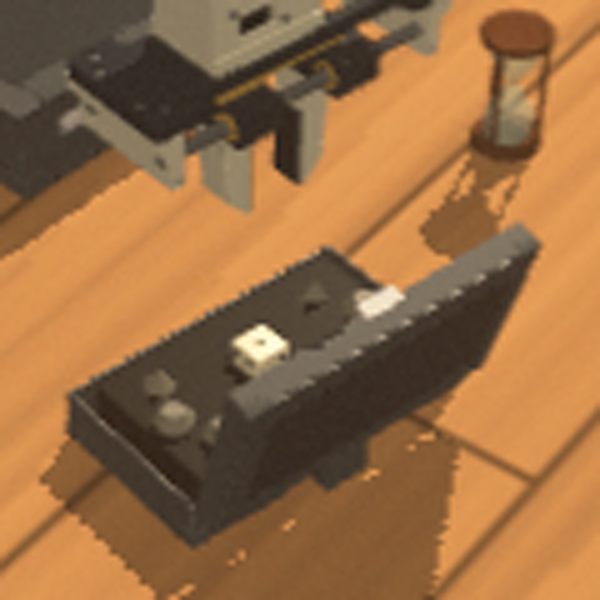

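The die's top is at about 44 mm and it sits flat in the nest, at (262,348) in the crop, so it is seated. Now I'll go over and behind the lid with the fingers closed.

Request:
{"method": "carry_out", "body": {"deltas": [[[-40,-6,0,0],[-80,-6,0,0],[-120,-6,0,0],[-161,-6,0,0],[-161,-6,0,0],[-161,-6,0,0],[-161,-6,15,0],[-161,-6,29,0],[-161,-6,29,0],[-161,-6,29,0],[-150,-6,29,0],[-140,-6,29,0],[-132,-6,29,0],[-132,-6,29,0],[-132,-6,29,0]]], "fingers": 0}}

```text
time: 16.3
tool_pos: [592.8, 97.2, 191.7]
tcp_rot: [3.141, 0.001, 2.926]
contact_force: [-0.0, 0.0, -0.4]
grip_width: 0.3
```

Request:
{"method": "carry_out", "body": {"deltas": [[[1,0,0,0],[2,0,0,0],[3,0,0,0],[4,0,0,0],[5,0,0,0],[6,0,0,0],[7,0,0,0],[8,0,0,0],[8,0,0,0]]]}}

```text
time: 17.2
tool_pos: [585.5, 98.7, 191.4]
tcp_rot: [3.141, 0.002, 2.926]
contact_force: [3.2, -1.1, -1.0]
grip_width: 0.3
```

Request:
{"method": "carry_out", "body": {"deltas": [[[1.5,0,0,0],[3,0,0,0],[4.5,0,0,0],[6,0,0,0],[7.5,0,0,0],[9,0,0,0],[10.5,0,0,0],[12,0,0,0],[13.5,0,0,0],[15,0,0,0]]]}}

```text
time: 18.2
tool_pos: [571.7, 101.9, 192.6]
tcp_rot: [3.14, 0.005, 2.925]
contact_force: [4.9, -1.2, 3.7]
grip_width: 0.4
```

Request:
{"method": "carry_out", "body": {"deltas": [[[1.5,0,0,0],[3,0,0,0],[4.5,0,0,0],[6,0,0,0],[7.5,0,0,0],[9,0,0,0],[10.5,0,0,0],[12,0,0,0],[13.5,0,0,0],[15,0,0,0]]]}}

```text
time: 19.2
tool_pos: [555.8, 105.3, 191.3]
tcp_rot: [3.141, 0.001, 2.926]
contact_force: [5.7, -0.8, 3.5]
grip_width: 0.7
```

Request:
{"method": "carry_out", "body": {"deltas": [[[1.5,0,0,0],[3,0,0,0],[4.5,0,0,0],[6,0,0,0],[7.5,0,0,0],[9,0,0,0],[10.5,0,0,0],[12,0,0,0],[13.5,0,0,0],[15,0,0,0]]]}}

```text
time: 20.2
tool_pos: [540.7, 108.5, 191.1]
tcp_rot: [3.142, -0.0, 2.926]
contact_force: [4.4, -0.2, 3.8]
grip_width: 0.2
```

Request:
{"method": "carry_out", "body": {"deltas": [[[1.5,0,0,0],[3,0,0,0],[4.5,0,0,0],[6,0,0,0],[7.5,0,0,0],[9,0,0,0],[10.5,0,0,0],[12,0,0,0],[13.5,0,0,0],[15,0,0,0]]]}}

```text
time: 21.2
tool_pos: [525.9, 111.7, 190.7]
tcp_rot: [-3.141, -0.001, 2.926]
contact_force: [2.7, -0.2, -0.7]
grip_width: 0.2
```

Request:
{"method": "carry_out", "body": {"deltas": [[[1.5,0,0,0],[3,0,0,0],[4.5,0,0,0],[6,0,0,0],[7.5,0,0,0],[9,0,0,0],[10.5,0,0,0],[12,0,0,0],[13.5,0,0,0],[15,0,0,0]]]}}

```text
time: 22.2
tool_pos: [511.4, 115.0, 191.1]
tcp_rot: [3.142, -0.0, 2.926]
contact_force: [1.6, -0.7, 0.7]
grip_width: 0.4
```

Request:
{"method": "carry_out", "body": {"deltas": [[[1.5,0,0,0],[3,0,0,0],[4.5,0,0,0],[6,0,0,0],[7.5,0,0,0],[9,0,0,0],[10.5,0,0,0],[12,0,0,0],[13.5,0,0,0],[15,0,0,0]]]}}

```text
time: 23.2
tool_pos: [496.8, 118.2, 191.1]
tcp_rot: [3.142, -0.0, 2.926]
contact_force: [0.9, -0.1, 0.3]
grip_width: 0.6
```

Request:
{"method": "carry_out", "body": {"deltas": [[[1.5,0,0,0],[3,0,0,0],[4.5,0,0,0],[6,0,0,0],[7.5,0,0,0],[9,0,0,0],[10,0,0,0],[11,0,0,0],[12,0,0,0],[12,0,0,0],[12,0,0,0]]]}}

```text
time: 24.3
tool_pos: [485.3, 120.7, 191.1]
tcp_rot: [3.142, 0.0, 2.926]
contact_force: [-0.6, -0.2, -0.1]
grip_width: 0.3
```

```bash
cat > lid.py <<'E'
from h import *
import sys
i,d=cap('scene',sys.argv[1])
o=bot.get_obs(); print(o['tool_pos'],o['contact_force'])
c=np.array([474.5,122.8]);ex=np.array([np.cos(-.215),np.sin(-.215)]);ey=np.array([-ex[1],ex[0]])
g=[(u,v) for v in range(150,270,2) for u in range(240,380,2)]; P=pts('scene',g,d=d); q=P[:,:2]-c; X=q@ex;Y=q@ey
for s in(-85,-70,70,85):
  k=(abs(Y-s)<8)&(P[:,2]>25)&(X>-90)&(X<110)&(P[:,2]<160); print(s,[(round(a),round(b)) for a,b in sorted(zip(X[k],P[k,2]))][::2])
E
python3 lid.py s4
```

```text
[485.30593572 120.72764672 191.14324411] [0.3081695  0.24043256 0.39863778]
-85 [(-56, 25), (-54, 32), (-36, 33), (-25, 115), (-22, 26), (-22, 113), (-16, 108), (-13, 108), (-10, 30), (-8, 107), (-6, 103), (-1, 100), (0, 99), (2, 98), (6, 96), (7, 93), (10, 92), (16, 89), (17, 83), (20, 82), (23, 82), (27, 83), (28, 77), (32, 77), (33, 76), (35, 71), (38, 68), (43, 70), (43, 63), (48, 67), (51, 65), (52, 56), (54, 26), (56, 28), (57, 55), (60, 57), (63, 54), (66, 51)]
-70 [(-52, 34), (-42, 34), (-25, 115), (-23, 114), (-22, 26), (-20, 111), (-17, 110), (-12, 112), (-8, 106), (-2, 102), (0, 101), (1, 96), (6, 94), (8, 92), (11, 89), (16, 87), (19, 84), (23, 84), (27, 82), (31, 79), (33, 78), (35, 73), (40, 69), (41, 73), (45, 67), (48, 66), (50, 62), (55, 56), (56, 62), (57, 33), (62, 55), (64, 49), (69, 52)]
70 [(-23, 117), (-20, 113), (-18, 112), (-11, 109), (-8, 104), (-2, 103), (0, 95), (4, 96), (7, 95), (10, 91), (15, 90), (18, 89), (20, 84), (24, 81), (28, 82), (30, 77), (34, 77), (38, 74), (41, 70), (43, 69), (47, 66), (53, 64), (56, 61), (58, 26), (60, 33), (61, 56), (63, 57), (67, 55)]
85 [(-25, 114), (-20, 109), (-16, 109), (-13, 109), (-10, 104), (-6, 105), (-4, 104), (3, 101), (5, 91), (8, 92), (13, 89), (19, 89), (21, 83), (27, 82), (29, 81), (31, 71), (39, 69), (43, 66), (48, 66), (54, 56), (55, 62), (58, 57), (61, 52), (65, 50)]
```

The lid is at about 0.6 rad and falling by itself, with no contact force. I'll retreat upward while it closes.

Request:
{"method": "carry_out", "body": {"deltas": [[[0,0,-20,0],[0,0,-40,0],[0,0,-60,0],[0,0,-60,0],[0,0,-60,0],[0,0,-60,0],[0,0,-60,0],[0,0,-60,0],[0,0,-60,0],[0,0,-60,0],[0,0,-60,0],[0,0,-60,0]]]}}

```text
time: 25.55
tool_pos: [485.3, 120.7, 251.1]
tcp_rot: [3.141, 0.0, 2.926]
contact_force: [-0.2, 0.2, -0.4]
grip_width: 0.4
```

```bash
python3 lid.py s5; python3 - <<'E'
import cv2
cv2.imwrite('pics/c6.png',cv2.imread('pics/s5.png'))
E
```

```text
[485.27901691 120.70873254 251.13696347] [-0.74547393 -0.17398972 -1.09695329]
-85 [(-55, 54), (-48, 55), (-46, 53), (-42, 51), (-35, 55), (-29, 54), (-25, 55), (-20, 53), (-16, 54), (-12, 52), (-8, 52), (-2, 51), (5, 56), (7, 51), (12, 55), (18, 53), (22, 54), (29, 56), (31, 54), (35, 51), (43, 54), (47, 53), (51, 53), (54, 27), (55, 31), (55, 44), (55, 36), (56, 44)]
-70 [(-58, 53), (-54, 55), (-47, 54), (-39, 56), (-34, 55), (-27, 54), (-20, 55), (-16, 53), (-11, 51), (-5, 54), (3, 56), (5, 56), (11, 55), (13, 53), (18, 52), (22, 53), (28, 53), (33, 54), (37, 53), (41, 53), (47, 54), (53, 31), (55, 48), (55, 45), (56, 38), (56, 42), (57, 55), (58, 26), (60, 40)]
70 [(-55, 56), (-49, 54), (-43, 53), (-36, 54), (-27, 56), (-22, 54), (-16, 53), (-10, 56), (-2, 57), (3, 55), (7, 52), (15, 53), (20, 55), (25, 53), (31, 54), (37, 53), (42, 56), (48, 53), (54, 47), (55, 43), (57, 25), (59, 56), (62, 35)]
85 [(-56, 54), (-47, 55), (-42, 53), (-36, 52), (-27, 54), (-20, 54), (-14, 55), (-6, 56), (3, 54), (9, 54), (16, 53), (20, 54), (25, 51), (34, 57), (38, 52), (46, 54), (50, 52), (54, 27), (55, 46), (56, 41)]
```

View pics/c6.png

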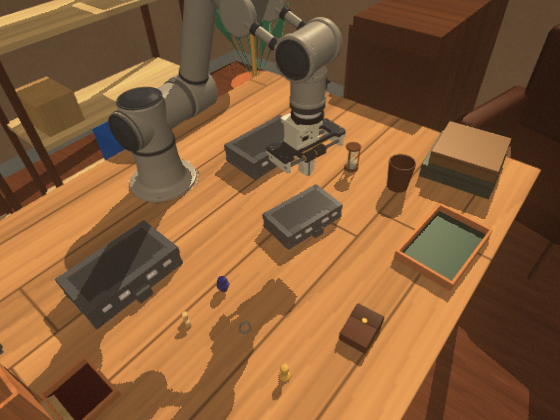

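The lid is flat at about 53 mm across its whole length (52 expected when shut). The bystanders are where they were, and the robot is clear. I'll hand it in.

```bash
python3 -c "
from plant import bot
print(bot.close_job())"
```

```text
the job is handed in; nothing more can be done
None
```

The die is in the nest of the smallest case and the lid is shut. The job was handed in at about 25.6 s, with the gripper well clear and touching nothing.

- **Die:** I gripped it by its upper part after centring it and lowered it in small steps. It met no resistance until the nest floor, where I felt 1.7 N. Its top then measured about 44 mm, as it should when fully seated.
- **Lid:** I pushed it over from behind with closed fingers. The highest force in the readings I took was about 6.7 N; these come at the end of each move, so a brief higher peak between them would not show. About 1 s after passing the snap point it had shut by itself, and its top measured flat at about 53 mm against 52 mm expected.
- **Other things on the shelf:** by eye, the last picture shows the bystanders where they were at the start. I did not measure them.

No check failed. The two camera views disagreed by about 2 mm on where the nest was; I used the average, and the die went in at the first try.

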